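# Dispense one filter holder and slide it to the ready square

### The job

Press the red plunger of the filter-holder dispenser once, all the way down, and let it come back up, so that exactly one white holder is ejected onto the bench. Then push that holder aside along the bench with the fingertips until it lies flat and wholly on the blue square, without lifting it. Leave the other holders in the dispenser, the used holder on the yellow square and everything else where they are, and finish clear of everything.

Things in the scene. Friction and masses are not known exactly. Their poses are not given: they have to be found in the camera images.
- dispenser: White dispenser, blue stripes, fixed, 135 x 56 x 52 high mm. Origin: on the bench under the centre of its open-topped magazine of three stacked holders. Outlet towards its -x: a 15 mm high slot at bench level (front face at x = -26 mm); the bench is level through the slot. Body reaches back to x = +109 mm; plunger at x = +65, y = 0; steel feet to y = +-46 mm near x = +85. Yaw varies.
- plunger (a joint): Plunger travel, m: 0 up, 0.030 fully down. A spring resists (3 N at first, 8 to 11 N at the bottom if slow) and returns it. It drives a pusher 2.8 times as far towards the dispenser's -x: a full stroke leaves the bottom holder centred about 72 mm in front of its origin, farther the faster the press (up to 150 at 0.2 m/s); then the stack drops by one. A second press starts another out.
- plunger_top (a point): Centre of the top face of the plunger's red round head (32 mm across, 10 mm thick), 92 mm above the bench at rest and 62 mm when fully down; moves with it.
- holder1: The bottom holder of the stack, the one to be ejected: white round disc, 40 mm across, 12 mm thick, 25 g or so, blue centre on top. Origin: centre of its underside; z up.
- holder2: The middle holder of the stack, same kind; its underside is 12 mm up at the start, on the bench after a stroke. Stays in the magazine.
- holder3: The top holder of the stack, same kind; its underside is 24 mm up at the start. Stays in the magazine.
- blue_pad: Blue square, 90 x 90 mm, with a thin white line just inside its edge, marked on the bench (flush, no step) to the left or right of the outlet. Origin: its centre; x and y along its sides.
- yellow_pad: Yellow square of the same size and kind on the other side; a used holder lies on it.
- used_holder: Used holder on the yellow square: as the others but with a red centre (40 mm across, 12 mm thick). Origin: centre of its underside. Leave alone.
- vial: Small loose jar with a blue cap, 26 mm across, 50 mm high, standing beside the dispenser. Origin: centre of its underside. Leave alone.
- wrench: Small steel wrench, 150 mm long, lying flat along its x axis on the other side of the dispenser. Leave alone.
- beaker: Glass beaker, 70 mm across, 90 mm high. Origin: centre of its underside. Leave alone.
- amber_bottle: Amber bottle, 60 mm across, 150 mm high. Origin: centre of its underside. Leave alone.
- clamp_ring: Steel clamp ring, 64 mm across, 14 mm high, lying flat. Origin: centre of its underside. Leave alone.
- white_jar: White jar with green cap, 70 mm across, 80 mm high. Origin: centre of its underside. Leave alone.
There are look-alikes about, which are no part of the job. Leave any purple look-alike of the holder3 alone.

How it is judged (in metres and radians):
On the way, in this order (a step that is already met when the one before it is completed fails the run):
1. the plunger is fully down and the bottom holder is out (value of joint plunger above 0.027 m and x of holder1 in the frame of dispenser below -0.06 m), for 0.05 s.
2. the plunger is up again and one holder lies in front of the outlet (value of joint plunger below 0.003 m and x of holder1 in the frame of dispenser below -0.055 m and angle between holder1's own z axis and vertical below 0.1 rad and height (world z) of holder1 below 0.003 m and horizontal distance between each of holder2, holder3 and dispenser below 0.01 m), for 0.1 s.
3. the ejected holder lies wholly on the blue square (x of holder1 in the frame of blue_pad between -0.026 and 0.026 m and y of holder1 in the frame of blue_pad between -0.026 and 0.026 m and angle between holder1's own z axis and vertical below 0.1 rad and height (world z) of holder1 below 0.003 m), for 0.2 s.
At the end, for the whole second after the job is handed in: The ejected holder lies flat and still with its centre within 26 mm of the blue square's centre along each of the square's sides (wholly on it, to 1 mm), the plunger is up, and the two other holders are in the magazine (within 10 mm of its centre) (all of step 3 and linear speed of holder1 below 0.02 m/s and value of joint plunger below 0.003 m and horizontal distance between each of holder2, holder3 and dispenser below 0.01 m); the robot touches nothing.
It fails at once if the ejected holder was lifted or carried (underside over 12 mm up) (height (world z) of holder1 above 0.012 m).
It fails at once if a second holder was started out of the magazine (plunger pressed again) or holders were lifted out (horizontal distance between any of holder2, holder3 and dispenser above 0.012 m or height (world z) of holder2 above 0.027 m or height (world z) of holder3 above 0.039 m).
It fails at once if the plunger was let up before the holder was all the way out (stroke not done in one press) (value of joint plunger below 0.003 m and x of holder1 in the frame of dispenser between -0.05 and -0.012 m and y of holder1 in the frame of dispenser between -0.012 and 0.012 m).
It fails at once if a bystander was moved more than 15 mm (distance of any of used_holder, vial, wrench, beaker, amber_bottle, clamp_ring, white_jar from where it was at the start of the episode above 0.015 m).
It also fails if it takes over 51 s, if anything falls off the work surface, if the arm or the gripper's body presses on something with over 40 N, if the wrist force passes 120 N, or if a joint passes its speed limit or range.

### The arm

A 6-joint arm with a two-finger parallel gripper is mounted at the origin on the work surface. World frame = base frame: x ahead of the robot, y to its left, z up, the work surface at z = 0. Lengths are in mm, angles in rad, forces in N, time in s.
With the tool pointing down it reaches from about 275 to 825 mm from the base axis. Payload 4.9 kg.
Tool frame: the origin (TCP) lies at the very end of the fingers, on their centre line; the grasp point (between the pads) lies 19 mm behind it; z points along the fingers, y is the direction in which the jaws open and shut (so a half turn about z gives the same grasp; the last joint's range is limited). The gripper opens to 85 mm and grips with 20 to 120 N. Pads are 22 mm wide; open, the fingers measure 114 mm over their backs; the gripper's body (76 mm by 85 mm) begins 54 mm behind the grasp point. The pads swing forward as they close: fully open they stand 13 mm farther back than shut.
Start: joints at [0.967, 0.326, -0.193, 1.052, 0, 1.437], TCP at [248.987, 490.432, 231.281] pointing down, gripper open.
Joint ranges: [-2.65, 2.65], [-0.97, 1.79], [-1.3, 1.35], [-1.93, 2.1], [-1.47, 1.37], [-3.14, 3.14]. Speed limits (rad/s): [2.57, 2.57, 3.14, 3.14, 3.14, 3.14].

### API

Orientations are given as [roll, pitch, yaw] about the fixed x, y, z axes, in that order (R = Rz(yaw) Ry(pitch) Rx(roll)).
In Python, from bench import bot, solve_ik, imaging gives the robot as it stands. Calls block until the motion is done:
- bot.move_ptp(position, orientation): joint-space move of the TCP to a pose.
- bot.movel(position, rot=None, max_speed=150, threshold=None): straight line of the TCP; rot=None keeps the orientation; max_speed is the mean speed in mm/s. With threshold (N) it stops when the force on the tool has changed by that much, and returns True; else False.
- bot.move_j(angles): joint-space move.
- bot.grip(opening, effort=None): opening from 0.0 (shut) to 1.0 (fully open); effort is the grip in N (None keeps the last); returns when the fingers have stopped.
- bot.dwell(seconds).
- solve_ik(position, orientation): joint angles nearest the present ones, or None.
- bot.get_state(): the state.
- imaging.capture(name): name is "side" or "top" or "wrist"; returns the picture (420x560x3 uint8, blue, green, red); there is no depth.
- imaging.camera_model(name): a dict with "K" (3x3 intrinsics, pixels), "k1" (the pictures are not rectified: a ray, as slopes to the right and down, at radius r is drawn at 1 + k1 r^2 times it, then the intrinsics apply), "position" and "rotation" of the camera in the world. Camera axes: x right, y up, looking along -z (the intrinsics and any distortion apply to the point x, -y, -z); pixel columns grow to the right and rows downward; lengths in mm; the calibration is good to about 2 mm. A picture is of the moment at which its call begins: read the wrist's pose just before it. camera_model takes no time and is no camera call; for the wrist camera it gives the pose at the moment of the call.
A pose or a line that the arm cannot do raises bot.IKError and nothing moves.
- bot.sign_off(): hands the job in, once; it reports no verdict.
The state is a dict: "t": time; "qpos": joint angles; "joint_velocities": joint speeds; "effort": joint torques, N m; "tcp_pos": TCP position; "orientation": TCP orientation; "contact_force": force on the tool from outside, world axes, zero at the start; "wrist_torque": the same for the moment, N m; "opening": opening from 0.0 (shut) to 1.0 (fully open).
Only numpy, scipy, OpenCV 4.12 (cv2) and the standard library are available. Lean on these libraries where they do the work, as an engineer would, in place of code of your own. Each camera call takes 0.05 s, during which the arm holds its last target. There are 200 camera calls.

## Working session

There is one attempt and no reset: what is moved stays moved. The work goes in short steps, each a Python script; the robot and the scene stay as the last script left them, time stands still between calls to the robot, and variables do not carry over. Pictures are saved under pics/ and viewed, about 8 in all and at most 12, crops included, and the job is handed in when it is done.

```bash
mkdir -p pics
cat > h.py <<'E'
import numpy as np, cv2
from bench import bot, solve_ik, imaging
def pix2w(m,uv,z):
    K=np.array(m["K"],float);k1=m["k1"]
    d=np.array([(uv[0]-K[0,2])/K[0,0],(uv[1]-K[1,2])/K[1,1]]);s=d.copy()
    for _ in range(20): s=d/(1+k1*(s@s))
    r=np.array(m["rotation"])@np.array([s[0],-s[1],-1.0]);p=np.array(m["position"],float)
    return p+r*(z-p[2])/r[2]
def w2pix(m,P):
    K=np.array(m["K"],float);c=np.array(m["rotation"]).T@(np.array(P,float)-np.array(m["position"]))
    s=np.array([c[0],-c[1]])/-c[2]; s=s*(1+m["k1"]*(s@s))
    return np.array([K[0,0]*s[0]+K[0,2],K[1,1]*s[1]+K[1,2]])
E
python3 - <<'E'
from h import *
a=imaging.capture("top");b=imaging.capture("side")
cv2.imwrite("pics/top.png",a);cv2.imwrite("pics/side.png",b)
for n in("top","side","wrist"):
    m=imaging.camera_model(n);print(n,{k:np.round(v,3).tolist() for k,v in m.items()})
s=bot.get_state();print(s["t"],s["orientation"],s["tcp_pos"])
E
```

```text
top {'K': [[477.806, 0.0, 275.517], [0.0, 477.806, 207.44], [0.0, 0.0, 1.0]], 'k1': 0.045, 'position': [355.154, -17.049, 1211.854], 'rotation': [0.207, -0.003, -1.448]}
side {'K': [[420.27, 0.0, 277.884], [0.0, 420.27, 204.307], [0.0, 0.0, 1.0]], 'k1': -0.132, 'position': [351.395, 738.848, 603.332], 'rotation': [0.965, 0.024, -2.829]}
wrist {'K': [[371.827, 0.0, 279.69], [0.0, 371.827, 211.124], [0.0, 0.0, 1.0]], 'k1': -0.082, 'position': [174.107, 527.184, 372.829], 'rotation': [-0.326, 0.003, 1.101]}
0.1 [-3.14000733e+00 -2.23701387e-04  2.67178510e+00] [248.68585089 489.96192574 230.57125445]
```

View pics/top.png

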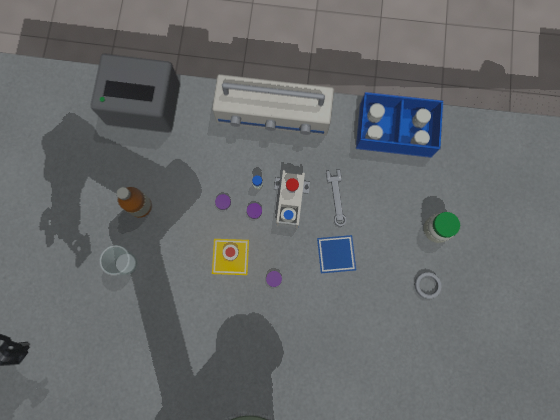

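View pics/side.png

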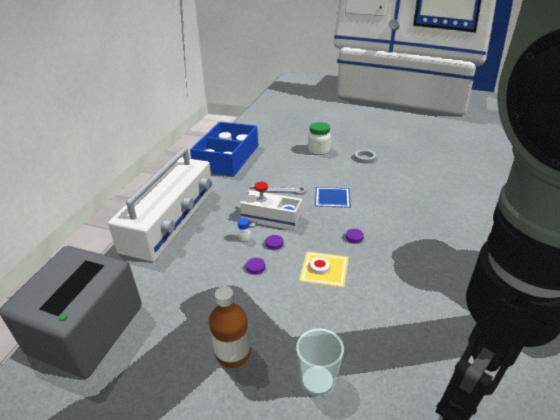

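The top view shows the dispenser at about (290,197). Its red plunger is at (292,185) and the magazine, with a blue centre on white, is at (289,215). The outlet points down the image. The blue pad is at (337,254), and the used holder is on yellow at (230,252).

These could be mistaken for the holder:
- purple discs at (223,201), (254,210) and (274,279)
- the used holder, with its red centre, at (230,252)

The target is the white disc with the blue centre in the magazine.

```bash
python3 - <<'E'
s=open('h.py').read().replace('import numpy as np, cv2','import numpy as np, cv2\nfrom scipy.spatial.transform import Rotation as Ro').replace('np.array(m["rotation"])@','Rm(m)@').replace('np.array(m["rotation"]).T@','Rm(m).T@')
s+='''
def Rm(m): return Ro.from_euler("xyz",m["rotation"]).as_matrix()
'''
open('h.py','w').write(s)
E
python3 - <<'E'
from h import *
m=imaging.camera_model("top")
for n,uv,z in [("plunger",(292,185),92),("mag",(289,215),36),("blue",(337,254.5),0),("yellow",(230.5,257),0),("purp",(274,279),10),("purp2",(254,210),10),("vial",(257,181),50),("wrench_end",(340,221),5),("used",(230.5,252),12)]:
    print(n,pix2w(m,uv,z).round())
a=pix2w(m,(292,185),92)[:2];b=pix2w(m,(289,215),36)[:2]
print(np.linalg.norm(a-b))
yaw=np.arctan2(*(a-b)[::-1]);print("disp yaw",yaw)
# look pose: tool above magazine area; camera offset in tool frame
s=bot.get_state();T=Ro.from_euler("xyz",s["orientation"]);w=imaging.camera_model("wrist")
print("cam in tool",T.inv().apply(np.array(w["position"])-s["tcp_pos"]),"view dir tool",T.inv().apply(Rm(w)@[0,0,-1]))
for y in (0,np.pi/2,-np.pi/2,np.pi):
    q=solve_ik([*a,250],[np.pi,0,y+yaw]);print(y,None if q is None else np.round(q,2))
E
```

```text
plunger [649. -24.  92.]
mag [585. -26.  36.]
blue [ 506. -159.    0.]
yellow [467. 108.   0.]
purp [425.  -8.  10.]
purp2 [592.  65.  10.]
vial [659.  64.  50.]
wrench_end [ 592. -158.    5.]
used [478. 109.  12.]
63.34116414365942
disp yaw 0.029075221094404143
cam in tool [  83.38108519   -0.79913133 -142.23812728] view dir tool [-0.3206035  -0.00110355  0.94721285]
0 [-0.15  0.51  0.13  1.2   0.    2.96]
1.5707963267948966 [-0.15  0.51  0.13  1.2   0.    1.39]
-1.5707963267948966 [-0.15  0.51  0.13  1.2   0.   -1.75]
3.141592653589793 [-0.15  0.51  0.13  1.2   0.   -0.18]
```

Run:
```python
from h import *
bot.grip(0.0)
bot.move_ptp([580,-70,260],[np.pi,0,np.pi+0.03])
import json
m=imaging.camera_model("wrist");a=imaging.capture("wrist")
json.dump({k:np.array(v).tolist() for k,v in m.items()},open("w1.json","w"))
cv2.imwrite("pics/w1.png",a)
s=bot.get_state();print(s["t"],s["tcp_pos"],s["contact_force"])
```

```text
3.2417 [580.01249651 -69.12220046 260.00377826] [ 0.10744976 -0.38856618  0.52904008]
```

View pics/w1.png

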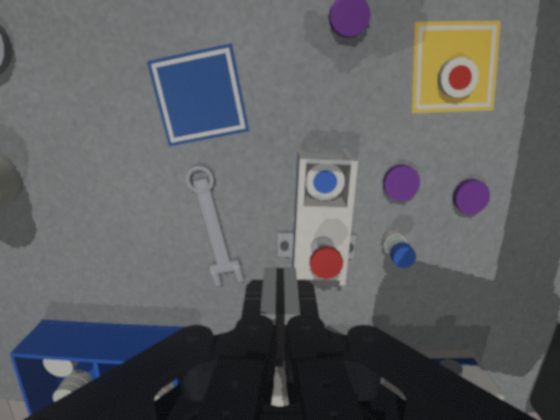

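The close view shows the magazine holder (white, blue centre) at (325,181) and the red plunger at (326,262). The blue pad is around (198,95), the wrench is between the pad and the dispenser, and a purple disc is at (349,16). The choice of holder is confirmed.

Run:
```python
from h import *
import json
m=json.load(open("w1.json"));a=cv2.imread("pics/w1.png");h=cv2.cvtColor(a,cv2.COLOR_BGR2HSV)
def cen(mask,box):
    M=np.zeros_like(mask);x0,y0,x1,y1=box;M[y0:y1,x0:x1]=mask[y0:y1,x0:x1]
    c=max(cv2.findContours(M,0,2)[0],key=cv2.contourArea);return c
red=cv2.inRange(h,(0,150,60),(10,255,255))|cv2.inRange(h,(170,150,60),(180,255,255))
blue=cv2.inRange(h,(100,120,50),(125,255,255));pur=cv2.inRange(h,(126,90,30),(160,255,255))
(pu,pv),r=cv2.minEnclosingCircle(cen(red,(300,235,355,290)));P=pix2w(m,(pu,pv),92);print("plunger",pu,pv,r,P)
c=cv2.minEnclosingCircle(cen(blue,(300,160,350,205)));H=pix2w(m,c[0],36);print("mag",c,H)
d=P-H;print("yaw",np.arctan2(d[1],d[0]),np.hypot(*d[:2]))
c=cen(blue,(140,35,255,150));q=cv2.boxPoints(cv2.minAreaRect(c));W=np.array([pix2w(m,p,0) for p in q]);print("pad",W[:,:2].round(),W.mean(0).round(1),np.linalg.norm(W[0]-W[1]),np.linalg.norm(W[2]-W[1]))
for b in [(320,0,380,45),(375,160,425,210)]:
    c=cv2.minEnclosingCircle(cen(pur,b));print("purple",pix2w(m,c[0],10))
for n,uv in [("front L",(299,158)),("front R",(357,160)),("back",(346,284))]: print(n,pix2w(m,uv,52))
for n,uv in [("wr ring",(200,165)),("wr ringR",(214,179)),("wr end",(241,278))]: print(n,pix2w(m,uv,4))
```

```text
plunger 325.7840576171875 262.3255920410156 15.449286460876465 [649.89647071 -24.89338178  92.        ]
mag ((324.69708251953125, 181.142333984375), 11.104559898376465) [586.61275348 -23.92380155  36.        ]
yaw -0.01531996572924249 63.291144349813315
pad [[ 480. -199.]
 [ 466. -130.]
 [ 535. -115.]
 [ 552. -188.]] [ 508.3 -157.8    0. ] 70.84247265815209 70.79514380227388
purple [426.91519324  -6.7071648   10.        ]
purple [591.80581792  63.94382782  10.        ]
front L [560.85987858 -51.99895432  52.        ]
front R [560.91394933   3.488943    52.        ]
back [694.86683125   4.8254195   52.        ]
wr ring [ 580.50117827 -156.70184788    4.        ]
wr ringR [ 595.77074328 -141.71793144    4.        ]
wr end [ 717.58118713 -112.33706569    4.        ]
```

Run:
```python
from h import *
import json
O=[np.pi,0,np.pi]
bot.move_ptp([650,-24.5,108],O)
hit=bot.movel([650,-24.5,60.5],max_speed=40,threshold=28)
s=bot.get_state();print(hit,s["t"],s["tcp_pos"],s["contact_force"])
bot.dwell(0.2)
bot.movel([650,-24.5,115],max_speed=80)
bot.movel([600,-24.5,200],max_speed=200)
bot.move_ptp([514,60,200],[np.pi,0,np.pi/2])
m=imaging.camera_model("wrist");a=imaging.capture("wrist")
json.dump({k:np.array(v).tolist() for k,v in m.items()},open("w2.json","w"))
cv2.imwrite("pics/w2.png",a)
s=bot.get_state();print(s["t"],s["tcp_pos"],s["qpos"])
```

```text
False 5.3 [650.33759775 -24.74425879  62.02546882] [-3.71949592  0.43312452 13.31285518]
8.5333 [514.14751349  59.86735119 199.60616405] [-2.67581467e-02  2.91467259e-01 -3.26816938e-01  9.53042867e-01
  6.30072459e-06  1.54383903e+00]
```

View pics/w2.png

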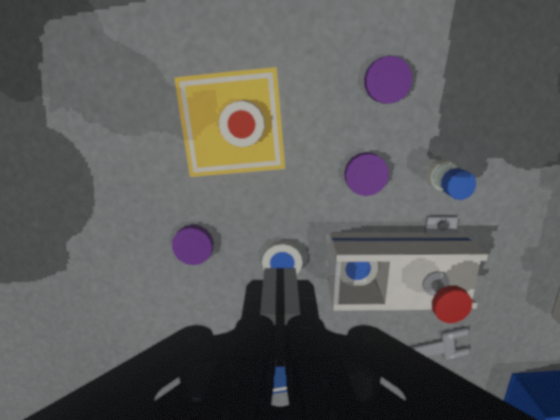

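One holder is out, at about (282,262) and partly hidden by the fingers. The plunger is back up at (452,303), and the magazine still holds its stack at (358,270).

Run:
```python
from h import *
import json
m=json.load(open("w2.json"));a=cv2.imread("pics/w2.png")
for uv in [(282,262),(262,262),(302,262),(282,244)]: print(uv,pix2w(m,uv,12).round(1))
t=imaging.capture("top");mt=imaging.camera_model("top")
c=w2pix(mt,pix2w(m,(282,262),12)).astype(int);print(c)
cv2.imwrite("pics/t2.png",cv2.resize(t[c[1]-60:c[1]+60,c[0]-60:c[0]+80],None,fx=5,fy=5)); print(c-60)
```

```text
(282, 262) [514.9 -22.7  12. ]
(262, 262) [495.2 -22.7  12. ]
(302, 262) [534.6 -22.7  12. ]
(282, 244) [514.9  -3.4  12. ]
[284 243]
[224 183]
```

View pics/t2.png

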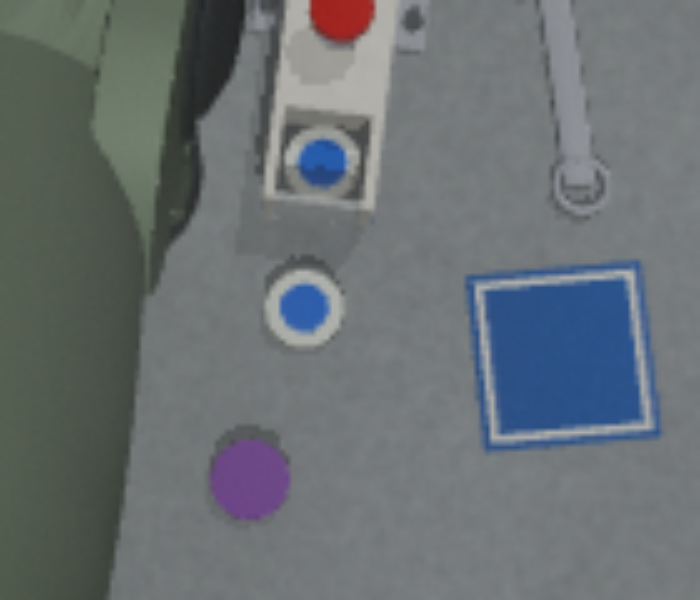

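The crop shows the ejected white disc in the open, clear of the purple one. It agrees with the wrist fix of (515,-23). I'll push it with two slightly open fingertips.

Run:
```python
from h import *
A=np.array([514.9,-22.7]);G=np.array([508.3,-157.8]);d=(G-A)/np.linalg.norm(G-A)
yaw=np.arctan2(-d[1],-d[0]);O=[np.pi,0,yaw]
bot.grip(0.33)
s0=A-45*d
bot.move_ptp([*s0,60],O)
hit=bot.movel([*s0,3],max_speed=60,threshold=8);s=bot.get_state();print(hit,s["tcp_pos"],s["opening"],s["contact_force"])
if not hit or s["tcp_pos"][2]<8:
    z=max(3,s["tcp_pos"][2]+1) if hit else 3
    bot.movel([*(A-30*d),z],max_speed=60)
    h2=bot.movel([*(G-25*d),z],max_speed=50,threshold=25);s=bot.get_state();print(h2,s["t"],s["tcp_pos"],s["contact_force"])
    bot.dwell(0.2)
    bot.movel([*(G-60*d),z],max_speed=60)
    bot.movel([*(G-70*d),140],max_speed=120)
    bot.move_ptp([G[0],60,200],[np.pi,0,np.pi/2])
t=imaging.capture("top");cv2.imwrite("pics/t3.png",cv2.resize(t[183:303,224:364],None,fx=5,fy=5)); print(bot.get_state()["t"])
```

```text
False [517.42844769  22.2073403    3.27108346] 0.33126547175145393 [ 0.51490578  0.79504665 -0.24573039]
False 14.0583 [ 509.50175765 -132.72982951    2.98719483] [-0.25112392 -0.18761401 -0.39827096]
17.0167
```

View pics/t3.png

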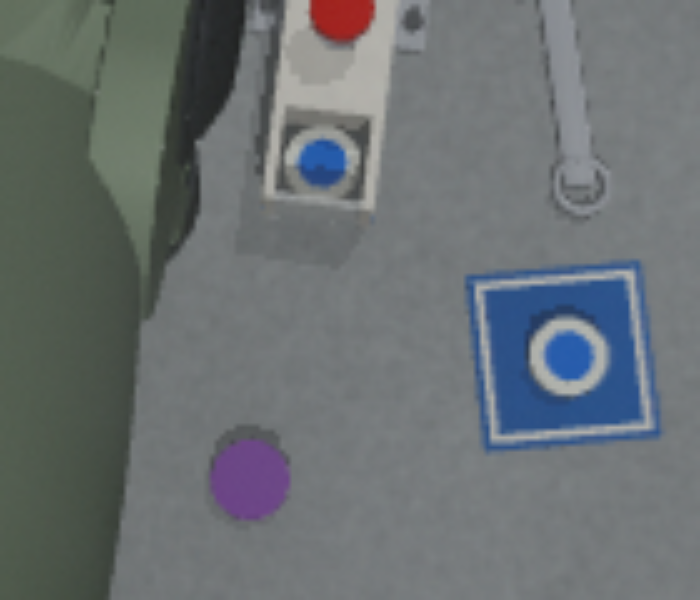

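The holder lies well centred on the blue square, at about (569,355) in the crop against a pad centre of (564,356). The plunger is up, the stack is in the magazine and the arm is clear.

Run:
```python
from h import *
bot.dwell(0.3);s=bot.get_state();print(s["t"],s["tcp_pos"],s["contact_force"]);bot.sign_off()
```

```text
17.3167 [508.22641949  59.01487887 199.52302701] [-0.24530979 -0.15539173  0.68070072]
the job is handed in; nothing more can be done
```

I pressed the plunger once, which ejected one holder about 72 mm in front of the dispenser, and then pushed that holder along the bench onto the blue square. I handed the job in at 17.3 s; the sign-off gives no verdict.

- **Press:** I pressed with shut fingers at about 40 mm/s. The tip stopped at 62.0 mm, which is the plunger's bottom, with 13 N on the tool. I then let it come back up.
- **Push:** I used the two slightly open fingertips, low on the bench. The force reading just after the push was under 1 N.
- **Last check:** The final top picture shows the holder a few mm from the centre of the blue square, apparently flat. The plunger is up and a holder is still in the magazine. The nearby purple disc and the near part of the wrench have not visibly moved. The arm was clear of everything, 200 mm up, with contact force under 1 N.
- **Not checked:** The crop did not cover the yellow square or the other bystanders, but the arm was not sent near them. The heights of the holders left in the magazine were not measured. No check failed or disagreed.

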